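# Click the round counter on to the orange tooth

## Task

Set the round counter on the gaming table: with a fingertip, gently flick its toothed wheel round clockwise (seen from above, as the white arrow shows) until the orange tooth stands at the white pointer, never letting the orange tooth click on past it, and let the wheel rest a moment on the click just before the last one. Only push the teeth: do not pinch, lift or shove the counter, and leave the glue bottle, paint pot and miniature where they stand.

Things in the scene. Friction and masses are not known exactly. Their poses are not given: they have to be found in the camera images.
- counter: Round counter, loose, about 0.9 kg, kept in place by its weight on four rubber feet (4 N does not slide it): a black base 195 x 150 x 18 mm (x -100 to +95 mm, y +-75 mm) with a flat wheel on an upright axle. Origin on the underside, below the axle; +x points from the axle to the white pointer, z up; white arrow moulded on the base at its -x edge
- axle (a point): Point on the wheel's upright axis, level with the tooth tops, 40 mm above the table; axes as the counter. The wheel: blue hub disc of radius 45 mm, top 38 mm above the table, and 8 evenly spaced radial teeth, 8 mm wide, reaching from the hub to 75 mm from the axis and from 22 to 40 mm above the table; gaps between teeth about 45 mm wide at 70 mm from the axis
- pointer (a point): tip of the white pointer, a fixed fin (10 mm wide, top 44 mm above the table, reaching from 75.5 to 97 mm from the axis) on the +x side of the base; this point is 75.5 mm from the axis and 40 mm above the table
- orange_tip (a point): outer end of the orange tooth, top edge, 75 mm from the axis and 40 mm above the table; turns with the wheel, its x axis points outward along the orange tooth. An orange stripe runs from that tooth to the hub; the other seven teeth are grey
- wheel (a joint): Wheel angle in rad, growing clockwise seen from above; 0 = orange tooth at the pointer, negative = short of it. 8 clicks a turn, 0.785 rad each; rests only at whole clicks; starts 2, 3 or 4 clicks short. About 1 to 1.5 N on a tooth's flank turns it; past half a click it snaps on by itself to the next click, short of that it springs back. A stop blocks turning back beyond -5.2
- glue: standing glue bottle, black with a blue label and a white cap, 32 mm across, 75 mm tall; origin at the centre of its foot; bystander
- paint: standing green paint pot with a white cap, 36 mm across, 45 mm tall; origin at the centre of its foot; bystander
- figure: grey plastic soldier miniature on a round black base 40 mm across, 51 mm tall; origin at the centre of its foot; bystander
There are look-alikes about, which are no part of the job. Of the things that look like the counter, the largest one is meant.

How it is judged (in metres and radians):
On the way:
1. the wheel rests one click short of the pointer (value of joint wheel between -0.935 and -0.635 rad and velocity of joint wheel between -0.2 and 0.2 rad/s), for 0.2 s.
At the end, for the whole second after the job is handed in: the wheel is at rest with the orange tooth at the pointer (within 0.12 rad), the counter flat on the table within 30 mm of its starting place, and the three bystanders standing within 20 mm of theirs (value of joint wheel between -0.12 and 0.12 rad and velocity of joint wheel between -0.1 and 0.1 rad/s and distance of counter from where it was at the start of the episode below 0.03 m and angle between counter's own z axis and vertical below 0.05 rad and distance of each of glue, paint, figure from where it was at the start of the episode below 0.02 m and angle between each of glue, paint, figure's own z axis and vertical below 0.2 rad); the robot touches nothing.
It fails at once if the orange tooth goes past the pointer by more than half a click (value of joint wheel above 0.4 rad).
It fails at once if the counter is lifted or tipped (height (world z) of counter above 0.01 m or angle between counter's own z axis and vertical above 0.15 rad).
It fails at once if the counter is shoved more than 30 mm (distance of counter from where it was at the start of the episode above 0.03 m).
It fails at once if the counter or its wheel is pinched or pressed with more than 20 N (contact force between the fingers and counter above 20 N).
It fails at once if a bystander is moved, lifted or knocked over (distance of any of glue, paint, figure from where it was at the start of the episode above 0.02 m or angle between any of glue, paint, figure's own z axis and vertical above 0.3 rad).
It also fails if it takes over 64 s, if anything falls off the work surface, if the arm or the gripper's body presses on something with over 40 N, if the wrist force passes 120 N, or if a joint passes its speed limit or range.

## Robot

A 6-joint arm with a two-finger parallel gripper is mounted at the origin on the work surface. World frame = base frame: x ahead of the robot, y to its left, z up, the work surface at z = 0. Lengths are in m, angles in degrees, forces in N, time in s.
With the tool pointing down it reaches from about 0.4 to 0.825 m from the base axis. Payload 7 kg.
Tool frame: the origin (TCP) lies midway between the tips of the shut fingers; the grasp point (between the pads) lies 19 mm behind it; z points along the fingers, y is the direction in which the jaws open and shut (so a half turn about z gives the same grasp; the last joint's range is limited). The gripper opens to 88 mm and grips with 3 to 60 N. Pads are 19 mm wide; open, the fingers measure 130 mm over their backs; the gripper's body (78 mm by 193 mm) begins 47 mm behind the grasp point.
Start: joints at [79.647, 20.546, 0.682, 0, -70.136, -16.507], TCP at [0.305, 0.602, 0.227] pointing down, gripper open.
Joint ranges: [-176.03, 176.03], [-82.01, 121.73], [-58.28, 71.71], [-173.87, 95.51], [-174.79, -0.11], [-173.66, 173.66]. Speed limits (degrees/s): [136.94, 136.94, 172.46, 180, 180, 180].

## Interface

Orientations are given as [roll, pitch, yaw] about the fixed x, y, z axes, in that order (R = Rz(yaw) Ry(pitch) Rx(roll)).
In Python, from plant import sensors, viewer, r gives the robot as it stands. The module is installed in compiled form; this text tells all that it offers.
- The arm moves only by the shell command python3 -m handwheel 'ROWS' [OPENING] [FORCE]. ROWS is JSON, one flat list of numbers, 6 for each row, row after row: the shift along the world's x, y, z in cm, then the turn, a rotation vector about the world's x, y, z in rad. In form: [tx, ty, tz, wx, wy, wz, tx, ty, tz, wx, wy, wz, ...]. A call has 1 to 8 rows; each row is the pose to reach, as a shift and turn from the pose measured when the call began; what a row does not reach only later rows make up. A row lasts 1/10 s, in which the tool goes at most 50 mm and 8.59 degrees, less where a joint would pass 70% of its speed; a pose out of reach is approached as far as the arm can. A call with a gripper value outside its range is refused whole. OPENING is the closure in counts, from 0 (fully open) to 255 (shut), set as the call begins (- or left out, the last holds). The fingers move at their own pace and stop on an object; FORCE is the grip in N (left out, the last holds). Time passes only in rows, so rows that repeat a pose let the fingers close. It gives the time, the measured TCP pose, the force and the opening at its end, in the units of the state.
- sensors.get_state(): the state, without advancing time (a new reading comes with each control period).
- viewer.capture(name): name is "scene" or "top" or "wrist"; returns a dict with "img" (480x640x3 uint8, red, green, blue), "camera_matrix" (3x3 intrinsics, pixels), "camera_from_world" (4x4, takes a point from world to camera coordinates); the wrist camera has in their place "mount" (4x4, takes a point from camera to tool coordinates, whose origin is the TCP and whose axes are the flange's). Camera axes: x right, y down, z forward; pixel columns grow to the right and rows downward; lengths in m; the calibration is good to about 2 mm. The wrist camera is an equidistant fisheye: a pixel r from the principal point sees the ray r / f radians off the axis. A picture is of the moment at which its call begins: read the wrist's pose just before it. There is no depth.
- r.close_job(): hands the job in, once; it reports no verdict.
The state is a dict: "time_s": time; "joints": joint angles; "qd": joint speeds; "joint_torque": joint torques, N m; "tcp_pos": TCP position; "eef_rot": TCP orientation; "contact_force": force on the tool from outside, world axes, zero at the start; "moment": the same for the moment, N m; "gripper_width": finger opening in m.
Only numpy, scipy, OpenCV 4.12 (cv2) and the standard library are available. Lean on these libraries where they do the work, as an engineer would, in place of code of your own. Each camera call takes 0.05 s, during which the arm holds its last target.

## Working session

There is one attempt and no reset: what is moved stays moved. The work goes in short steps, Python scripts to look and compute and a shell command to move; the robot and the scene stay as the last step left them, time stands still between calls to the robot, and variables do not carry over. Pictures are saved under pics/ and viewed, and the job is handed in when it is done.

```bash
mkdir -p pics; cat > h.py <<'E'
import numpy as np, cv2, json
from plant import sensors, viewer, r
def cap(n,f):
    c=viewer.capture(n); cv2.imwrite('pics/'+f+'.png',c['img'][:,:,::-1])
    np.savez('pics/'+f+'.npz',**{k:np.array(v) for k,v in c.items()}); return c
def crop(f,x0,y0,x1,y1,s,out):
    i=cv2.imread('pics/'+f+'.png')[y0:y1,x0:x1]; cv2.imwrite('pics/'+out+'.png',cv2.resize(i,None,fx=s,fy=s,interpolation=cv2.INTER_CUBIC))
def ray(f,u,v,z):
    d=np.load('pics/'+f+'.npz'); K=d['camera_matrix']; T=d['camera_from_world']; R=T[:3,:3]; t=T[:3,3]
    o=-R.T@t; w=R.T@np.linalg.solve(K,[u,v,1]); return o+w*(z-o[2])/w[2]
def proj(f,p):
    d=np.load('pics/'+f+'.npz'); q=d['camera_from_world'][:3,:3]@np.array(p)+d['camera_from_world'][:3,3]; q=d['camera_matrix']@q; return q[:2]/q[2]
E
python3 - <<'E'
from h import *
s=sensors.get_state(); print(s['time_s'],s['tcp_pos'],s['eef_rot'],s['contact_force'],s['gripper_width'])
cap('top','top0');cap('scene','scene0')
E
```

```text
0.0 [0.30474797 0.60170061 0.22560844] [ 1.79901787e+02 -9.30511104e-03 -2.68638700e+01] [ 0.19397551 -0.60850485 -0.32819628] 0.08802765232055274
```

View pics/top0.png

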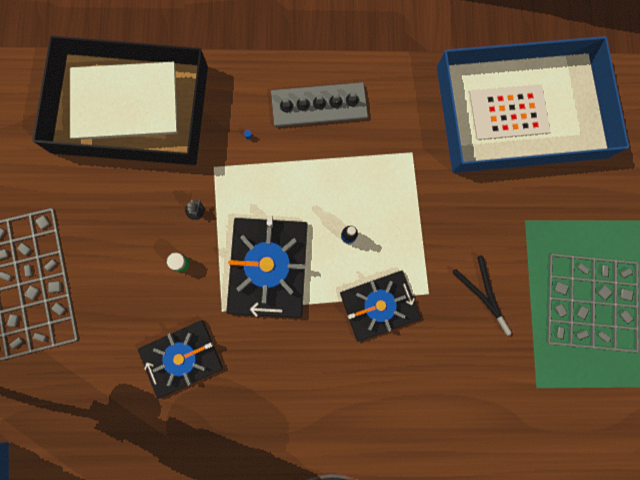

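View pics/scene0.png

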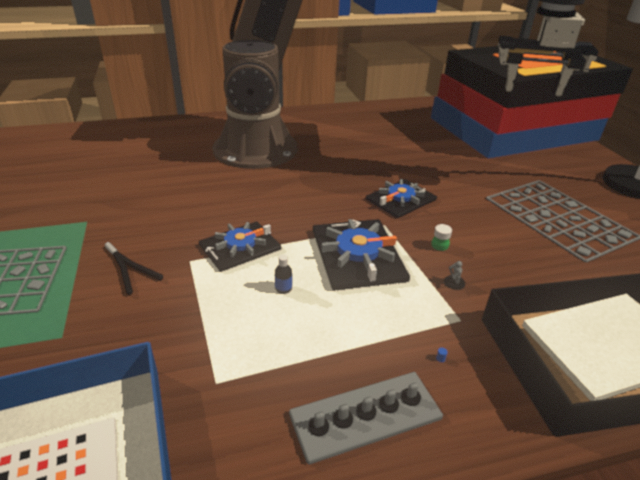

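Candidates in the top view are counters at (267,265), (381,305) and (179,360). The one at (267,265) is clearly the largest, so I'll check it in a close crop.

```bash
python3 - <<'E'
from h import *
crop('top0',150,185,400,335,3.2,'c0')
E
```

```text
(no output)
```

View pics/c0.png

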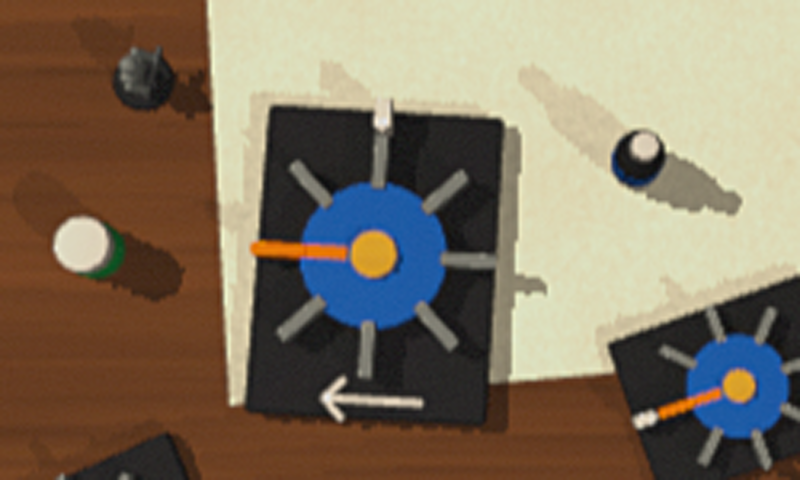

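The crop shows the large counter: hub at crop (373,254), pointer tip (381,127), and orange tip (252,247) a quarter turn short, so 2 clicks. The arrow points left at the bottom, which is clockwise. The figure (145,80), paint pot (90,245) and glue bottle (638,158) all stand clear of it.

```bash
python3 - <<'E'
from h import *
f=lambda x,y,z:ray('top0',150+x/3.2-.3,185+y/3.2-.3,z).round(4)
a=f(373,254,.04);p=f(381,127,.04);o=f(252,247,.04)
print(a,p,o,np.linalg.norm(p-a),np.linalg.norm(o-a),np.degrees(np.arctan2(*(p-a)[1::-1])),np.degrees(np.arctan2(*(o-a)[1::-1])))
for q in [(270,107),(503,120),(485,425),(247,408)]: print('corner',f(*q,.018))
for n,q,z in [('fig',(145,95),0.005),('paint',(83,243),.045),('glue',(645,147),.075)]: print(n,f(*q,z))
d=np.load('pics/top0.npz');T=d['camera_from_world'];print(-T[:3,:3].T@T[:3,3])
E
```

```text
[0.5224 0.1236 0.04  ] [0.6013 0.1195 0.04  ] [0.5268 0.1973 0.04  ] 0.07900645543245181 0.07383122645601928 -2.9746716373253617 86.5834118082286
corner [0.6183 0.1913 0.018 ]
corner [0.61  0.044 0.018]
corner [0.4187 0.0553 0.018 ]
corner [0.4298 0.2015 0.018 ]
fig [0.6286 0.2729 0.005 ]
paint [0.5289 0.2984 0.045 ]
glue [ 0.5827 -0.0405  0.075 ]
[0.41957865 0.04991243 1.00350937]
```

```bash
python3 -m handwheel '[0,0,4,0,0,0, 1,-3,6,0,0,-0.1, 2,-7.5,6,0,0,-0.24, 3,-12,6,0,0,-0.38, 4,-16.5,6,0,0,-0.52, 5.5,-21,6,0,0,-0.66, 7,-25.5,6,0,0,-0.8, 8,-30,6,0,0,-0.94]' 255 10
```

```text
time_s: 0.9
tcp_pos: [0.385, 0.2998, 0.2855]
eef_rot: [179.9, -0.0, -81.0]
contact_force: [1.4, 0.3, 0.1]
gripper_width: 0.0288
```

```bash
python3 -m handwheel '[1.2,-4.5,-1,0,0,-0.1, 2.4,-9,-3,0,0,-0.215, 3.6,-13.5,-6,0,0,-0.215, 4.8,-18,-9,0,0,-0.215, 5,-20.2,-13,0,0,-0.215, 5,-20.2,-16.5,0,0,-0.215, 5,-20.2,-16.5,0,0,-0.215]'
python3 - <<'E'
from h import *
s=sensors.get_state(); print(s['tcp_pos'],s['eef_rot'],s['contact_force'])
w=viewer.capture('wrist');cv2.imwrite('pics/w1.png',w['img'][:,:,::-1]);print(w['camera_matrix'],w['mount'])
cap('scene','s1');cap('top','t1')
crop('s1',250,120,470,300,3.4,'s1c'); crop('t1',190,200,330,340,4,'t1c')
E
```

```text
time_s: 1.6
tcp_pos: [0.4317, 0.0947, 0.1163]
eef_rot: [179.5, -0.3, -93.5]
contact_force: [-0.3, 0.2, 0.0]
gripper_width: 0.0005
[0.431708   0.09471935 0.11634139] [179.47087769  -0.31024389 -93.54795972] [-0.32837862  0.2303746   0.033185  ]
[[371.64829954   0.         319.02373383]
 [  0.         371.64829954 244.36188274]
 [  0.           0.           1.        ]] [[ 1.59884801e-04 -9.54860409e-01 -2.97054833e-01  8.04552813e-02]
 [ 9.99999948e-01  2.36056891e-04 -2.20553850e-04  3.85472077e-05]
 [ 2.80719980e-04 -2.97054783e-01  9.54860397e-01 -1.59020175e-01]
 [ 0.00000000e+00  0.00000000e+00  0.00000000e+00  1.00000000e+00]]
```

View pics/w1.png

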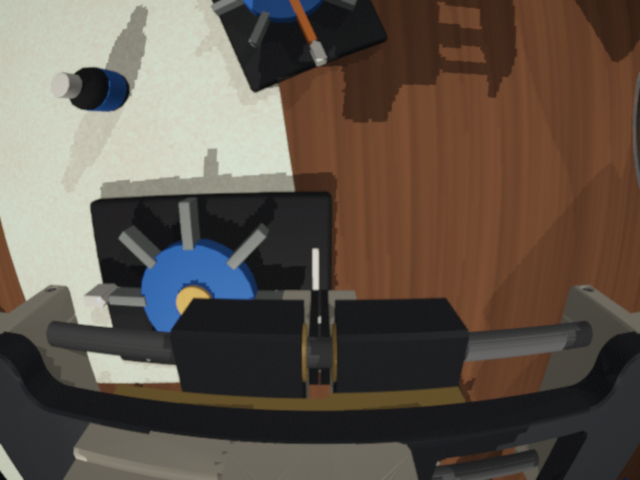

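View pics/s1c.png

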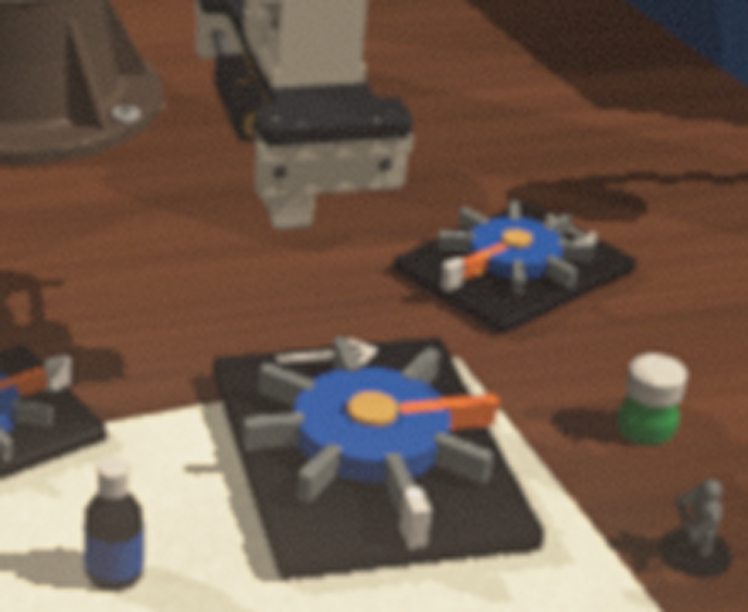

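View pics/t1c.png

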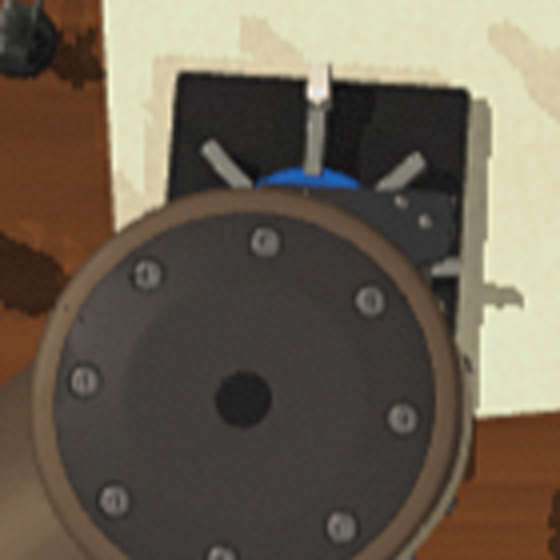

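Large counter confirmed. The wrist view shows the shut fingertips around (319,300). I'll measure their extents there.

```bash
cat >> h.py <<'E'
def wproj(p,K,M):
    q=np.linalg.inv(M)@np.append(p,1); q=q[:3]; th=np.arctan2(np.hypot(q[0],q[1]),q[2]); n=q[:2]/np.hypot(*q[:2])
    return np.array([K[0,2],K[1,2]])+K[0,0]*th*n
E
python3 - <<'E'
from h import *
w=viewer.capture('wrist');K=w['camera_matrix'];M=w['mount']
im=w['img'][:,:,::-1].copy()
im=cv2.resize(im[270:390,240:400],None,fx=5,fy=5,interpolation=cv2.INTER_CUBIC)
for x,c in [(.0095,(0,255,0)),(-.0095,(0,0,255))]:
  for y in (-.021,-.015,-.01,0,.01,.015,.021):
    u=wproj([x,y,0],K,M); cv2.circle(im,tuple(int(t) for t in (u-[240,270])*5),3,c,-1)
cv2.imwrite('pics/w2.png',im)
E
```

```text
(no output)
```

View pics/w2.png

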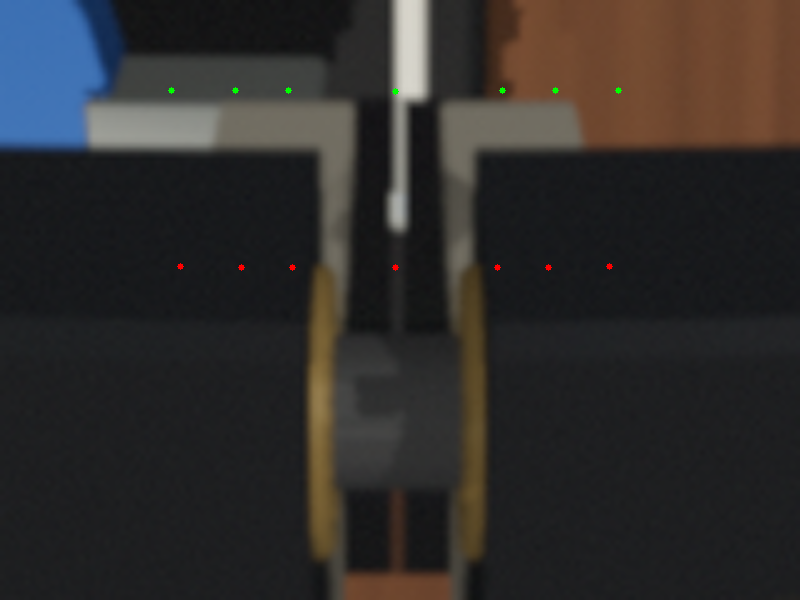

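```bash
python3 -m handwheel '[0.8,0.3,-3,0,0,0, 0.8,0.3,-5.5,0,0,0, 0.8,0.3,-7.5,0,0,0, 0.8,0.3,-8.5,0,0,0, 0.8,0.3,-8.5,0,0,0, 0.8,0.3,-8.5,0,0,0]'
python3 - <<'E'
from h import *
s=sensors.get_state(); print(s['tcp_pos'],s['eef_rot'],s['contact_force'])
cap('scene','s2');crop('s2',280,150,440,300,4,'s2c')
E
```

```text
time_s: 2.4
tcp_pos: [0.4452, 0.103, 0.0387]
eef_rot: [-179.9, 0.1, -93.2]
contact_force: [-0.0, 0.3, -0.2]
gripper_width: 0.0004
[0.445204   0.10301891 0.03870139] [-1.79864511e+02  1.15139040e-01 -9.32331684e+01] [-0.01513805  0.26836665 -0.24029776]
```

View pics/s2c.png

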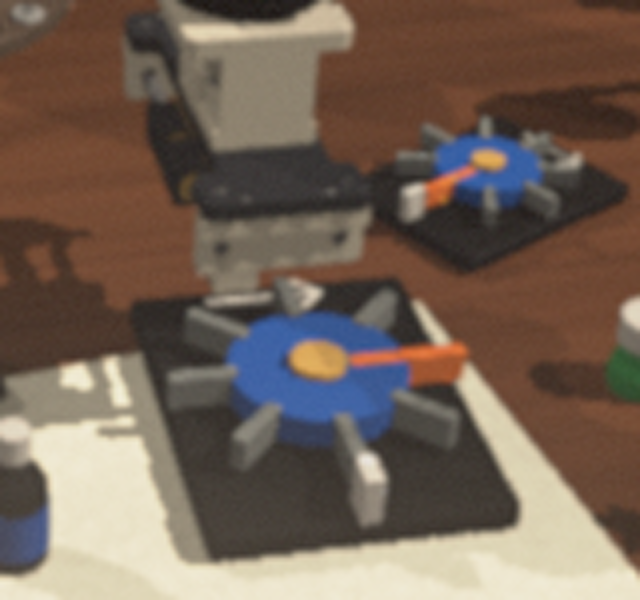

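```bash
python3 -m handwheel '[-0.5,-0.5,0,0,0,0, -0.5,-0.5,-0.5,0,0,0, -0.5,-0.5,-0.8,0,0,0, -0.5,-0.5,-0.8,0,0,0]'; python3 -m handwheel '[0,0,0,0,0,0, 0,0,0,0,0,0]'
```

```text
time_s: 2.85
tcp_pos: [0.4401, 0.0978, 0.0305]
eef_rot: [-179.9, 0.1, -93.3]
contact_force: [-0.5, -0.2, 0.3]
gripper_width: 0.0004
time_s: 3.05
tcp_pos: [0.4401, 0.0978, 0.0304]
eef_rot: [-179.9, 0.1, -93.3]
contact_force: [-0.2, -0.4, 0.2]
gripper_width: 0.0005
```

```bash
python3 -m handwheel '[0,0.5,0,0,0,0, 0.05,1,0,0,0,0, 0.1,1.5,0,0,0,0, 0.1,1.9,0,0,0,0, 0.1,2.3,0,0,0,0, 0.15,2.7,0,0,0,0, 0.15,3,0,0,0,0, 0.15,3,0,0,0,0]'
python3 - <<'E'
from h import *
s=sensors.get_state(); print(s['tcp_pos'],s['contact_force'])
cap('scene','s3');crop('s3',280,150,440,300,4,'s3c')
E
```

```text
time_s: 3.85
tcp_pos: [0.4416, 0.1281, 0.0304]
eef_rot: [-179.9, 0.1, -93.2]
contact_force: [-0.2, -0.2, -0.1]
gripper_width: 0.0004
[0.44158587 0.12812315 0.03043532] [-0.20094398 -0.21065292 -0.09725481]
```

View pics/s3c.png

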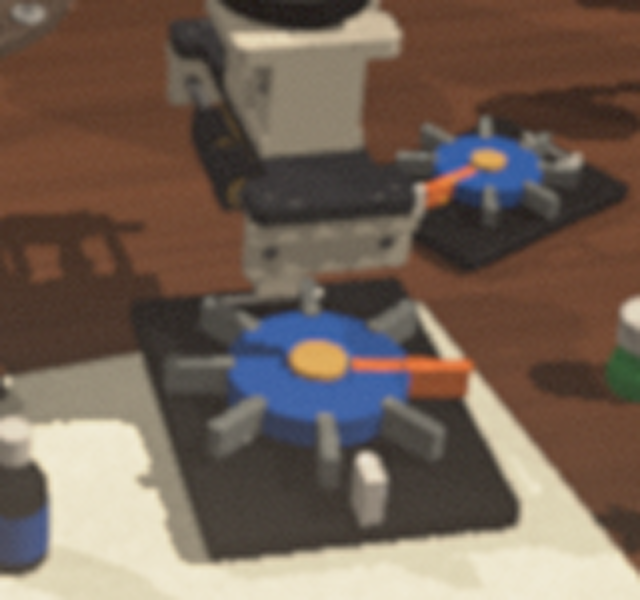

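The wheel is turning and the counter hasn't moved. I'll creep on.

```bash
python3 -m handwheel '[0,0.3,0,0,0,0, 0.05,0.6,0,0,0,0, 0.05,0.8,0,0,0,0, 0.05,0.8,0,0,0,0]'
python3 - <<'E'
from h import *
s=sensors.get_state(); print(s['tcp_pos'],s['contact_force'])
cap('scene','s4');crop('s4',280,150,440,300,4,'s4c')
E
```

```text
time_s: 4.3
tcp_pos: [0.4421, 0.1362, 0.0304]
eef_rot: [-179.9, 0.1, -93.2]
contact_force: [0.6, 0.2, 0.1]
gripper_width: 0.0002
[0.44210164 0.13624916 0.03043242] [0.55107927 0.24929067 0.08369007]
```

View pics/s4c.png

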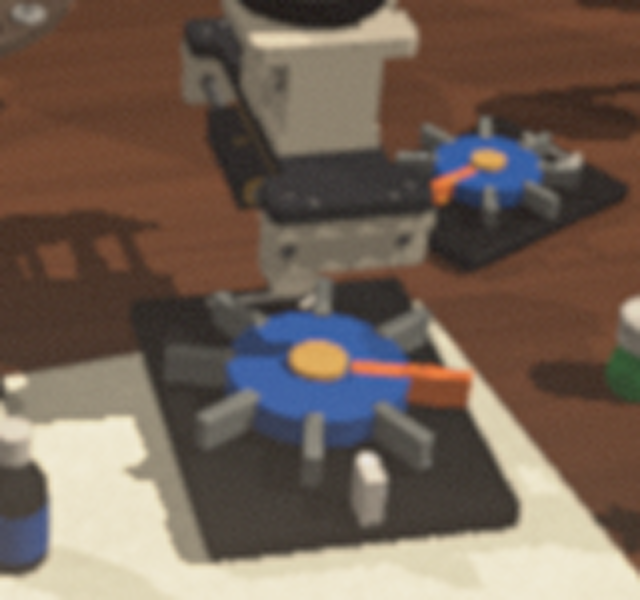

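```bash
python3 -m handwheel '[0,0.2,0,0,0,0, 0,0.3,0,0,0,0, 0,0.3,0,0,0,0]'
python3 - <<'E'
from h import *
s=sensors.get_state(); print(s['tcp_pos'],s['contact_force'])
cap('scene','s5');crop('s5',280,150,440,300,4,'s5c')
E
```

```text
time_s: 4.65
tcp_pos: [0.4421, 0.1393, 0.0304]
eef_rot: [-179.9, 0.1, -93.2]
contact_force: [0.5, -0.1, -0.3]
gripper_width: 0.0006
[0.44206642 0.13925623 0.03041087] [ 0.52061977 -0.05425935 -0.32277165]
```

View pics/s5c.png

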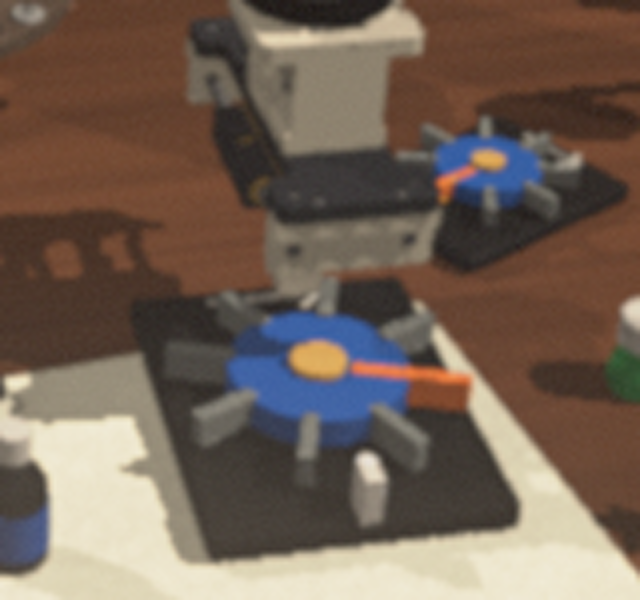

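```bash
python3 -m handwheel '[0,0.15,0,0,0,0, 0,0.3,0,0,0,0, 0,0.3,0,0,0,0, 0,0.3,0,0,0,0]'
python3 - <<'E'
from h import *
s=sensors.get_state(); print(s['tcp_pos'],s['contact_force'])
cap('scene','s6');crop('s6',280,150,440,300,4,'s6c')
E
```

```text
time_s: 5.1
tcp_pos: [0.442, 0.1423, 0.0304]
eef_rot: [-179.9, 0.1, -93.2]
contact_force: [0.3, 0.3, -0.4]
gripper_width: 0.0004
[0.44201938 0.14225686 0.03039223] [ 0.32498748  0.25881087 -0.38263364]
```

View pics/s6c.png

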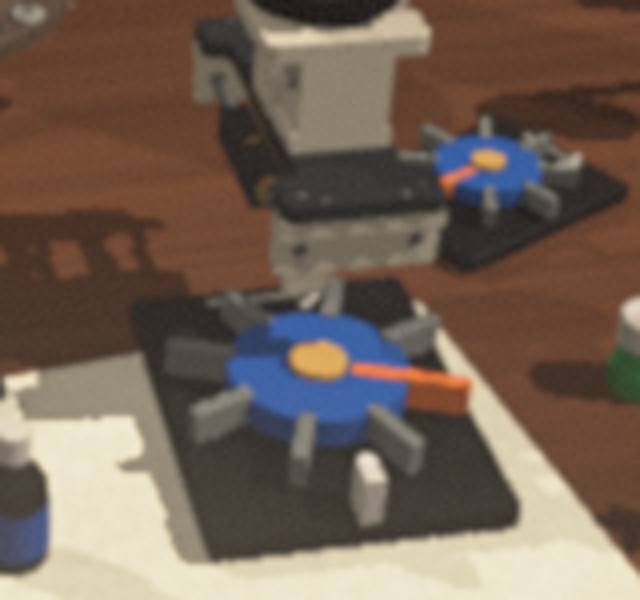

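```bash
cat >> h.py <<'E'
def ang(f):
    # fit of orange stripe/top pixels: compare rendered tip positions
    im=cv2.imread('pics/'+f+'.png').astype(int); b,g,r_=im[...,0],im[...,1],im[...,2]
    m=(r_>190)&(g>70)&(g<125)&(b<90); v,u=np.nonzero(m)
    s=(u>325)&(u<410)&(v>205)&(v<300) if f[0]=='s' else (u>200)&(u<300)&(v>205)&(v<325); u,v=u[s],v[s]
    ax=np.array([.522,.123]); P=np.array([ray(f,a+.0,b,.040)[:2] for a,b in zip(u,v)])-ax
    n=np.hypot(*P.T); k=(n>.025)&(n<.076); P=P[k]
    a=np.degrees(np.arctan2(P[:,1],P[:,0]))
    return len(P), -(np.median(a)+3.3)
E
python3 - <<'E'
from h import *
for f in ('top0','scene0','s2','s3','s4','s5','s6'): print(f,ang(f))
E
```

```text
top0 (78, np.float64(-89.6151214162474))
scene0 (35, np.float64(-84.94991794438963))
s2 (56, np.float64(-85.1473266304982))
s3 (59, np.float64(-75.63303639595125))
s4 (33, np.float64(-68.91609314036148))
s5 (33, np.float64(-66.71353211805082))
s6 (33, np.float64(-64.63009318202646))
```

Turned about 20.5°, just short of half a click. I'll push 3 mm at a time.

```bash
python3 -m handwheel '[0,0.15,0,0,0,0, 0,0.3,0,0,0,0, 0,0.3,0,0,0,0, 0,0.3,0,0,0,0]'
python3 - <<'E'
from h import *
cap('scene','s7');print(ang('s7'))
E
```

```text
time_s: 5.55
tcp_pos: [0.4421, 0.1453, 0.0304]
eef_rot: [-179.9, 0.1, -93.2]
contact_force: [0.0, -0.3, -0.2]
gripper_width: 0.0008
(32, np.float64(-63.202926968931195))
```

```bash
python3 -m handwheel '[0,0.15,0,0,0,0, 0,0.3,0,0,0,0, 0,0.3,0,0,0,0, 0,0.3,0,0,0,0]'
python3 - <<'E'
from h import *
cap('scene','s8');print(ang('s8'));crop('s8',280,150,440,300,4,'s8c')
E
```

```text
time_s: 6.0
tcp_pos: [0.442, 0.1483, 0.0304]
eef_rot: [-179.9, 0.1, -93.2]
contact_force: [-0.4, 0.5, -0.0]
gripper_width: 0.0003
(32, np.float64(-44.94416904271312))
```

View pics/s8c.png

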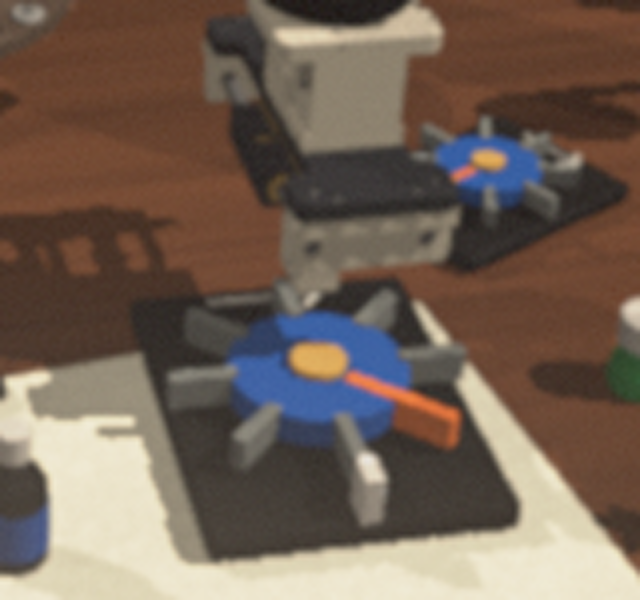

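It snapped to one click short. I'll lift straight out, let the wheel rest, and check from the top view as well.

```bash
python3 -m handwheel '[0,0,0,0,0,0, 0,0,0,0,0,0, 0,0,1,0,0,0, 0,0,2.5,0,0,0, 0,0,3,0,0,0, 0,-2.5,3,0,0,0, -0.2,-5,3,0,0,0, -0.2,-5,3,0,0,0]'
python3 -m handwheel '[0,0,0,0,0,0, 0,0,0,0,0,0, 0,0,0,0,0,0]'
python3 - <<'E'
from h import *
cap('scene','s9');print(ang('s9'));crop('s9',280,150,440,300,4,'s9c')
E
```

```text
time_s: 6.85
tcp_pos: [0.439, 0.0962, 0.0605]
eef_rot: [-179.9, 0.1, -93.3]
contact_force: [0.1, 0.6, -0.5]
gripper_width: 0.0005
time_s: 7.15
tcp_pos: [0.4392, 0.0967, 0.0606]
eef_rot: [-179.9, 0.1, -93.3]
contact_force: [-0.1, 0.1, -0.1]
gripper_width: 0.0007
(44, np.float64(-45.27295592217651))
```

View pics/s9c.png

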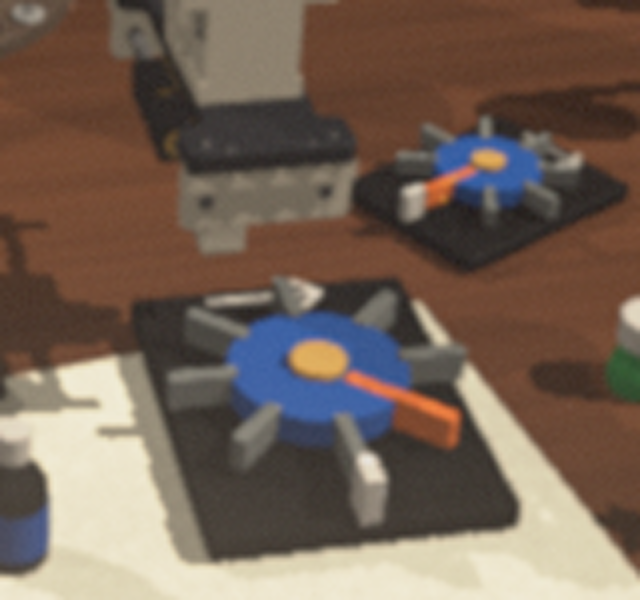

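The wheel is at rest at -45°, orange tip at crop (455,425), and the counter hasn't moved. I'll repeat the stroke.

```bash
python3 -m handwheel '[0.1,0.1,-1.5,0,0,0, 0.1,0.1,-3,0,0,0, 0.1,0.1,-3,0,0,0]'
python3 -m handwheel '[0,0.5,0,0,0,0, 0.05,1,0,0,0,0, 0.1,1.5,0,0,0,0, 0.1,2,0,0,0,0, 0.1,2.5,0,0,0,0, 0.15,3,0,0,0,0, 0.2,3.5,0,0,0,0, 0.2,4,0,0,0,0]'
python3 -m handwheel '[0,0.2,0,0,0,0, 0,0.4,0,0,0,0, 0,0.4,0,0,0,0]'
python3 - <<'E'
from h import *
cap('scene','s10');print(ang('s10'))
E
```

```text
time_s: 7.5
tcp_pos: [0.4391, 0.0974, 0.0291]
eef_rot: [179.9, 0.0, -93.3]
contact_force: [-0.2, -1.2, 0.8]
gripper_width: 0.0008
time_s: 8.3
tcp_pos: [0.4412, 0.1379, 0.0291]
eef_rot: [179.9, 0.0, -93.3]
contact_force: [0.6, -0.5, 0.4]
gripper_width: 0.0002
time_s: 8.6
tcp_pos: [0.4412, 0.1421, 0.0291]
eef_rot: [179.9, 0.0, -93.3]
contact_force: [0.0, 0.1, -0.0]
gripper_width: 0.0006
(24, np.float64(-22.931712551205326))
```

```bash
python3 -m handwheel '[0,0.15,0,0,0,0, 0,0.3,0,0,0,0, 0,0.3,0,0,0,0, 0,0.3,0,0,0,0]'
python3 - <<'E'
from h import *
cap('scene','s11');print(ang('s11'))
E
```

```text
time_s: 9.05
tcp_pos: [0.4411, 0.1449, 0.0291]
eef_rot: [179.9, 0.0, -93.3]
contact_force: [0.1, 0.0, -0.4]
gripper_width: 0.0006
(22, np.float64(-21.14026898420795))
```

```bash
python3 -m handwheel '[0,0.15,0,0,0,0, 0,0.3,0,0,0,0, 0,0.3,0,0,0,0, 0,0.3,0,0,0,0]'
python3 - <<'E'
from h import *
cap('scene','s12');print(ang('s12'));crop('s12',280,150,440,300,4,'s12c')
E
```

```text
time_s: 9.5
tcp_pos: [0.4411, 0.148, 0.029]
eef_rot: [179.9, 0.0, -93.3]
contact_force: [-0.1, 0.2, -0.2]
gripper_width: 0.0004
(15, np.float64(-1.249012421957628))
```

View pics/s12c.png

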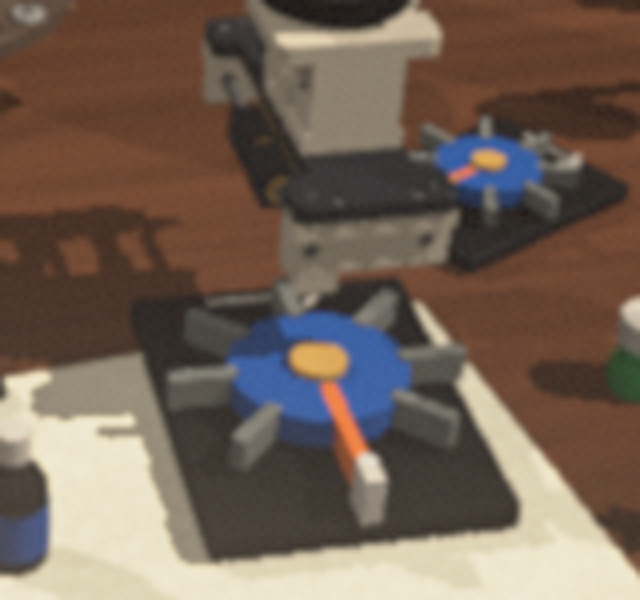

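The orange tooth stands at the pointer, meeting the fin at crop (365,455). I'll lift out and back the arm away.

```bash
python3 -m handwheel '[0,0,0,0,0,0, 0,0,1,0,0,0, 0,0,2.5,0,0,0, 0,0,5,0,0,0, 0,0,9,0,0,0, 0,4,12,0,0,0, 0,8,13,0,0,0, -1,12,13,0,0,0]'
python3 -m handwheel '[0,5,0,0,0,0, -2,10,0,0,0,0, -4,14,0,0,0,0, -4,14,0,0,0,0, -4,14,0,0,0,0]'
python3 - <<'E'
from h import *
cap('scene','s13');cap('top','t13');print(ang('s13'),ang('t13'))
a=cv2.imread('pics/t13.png')[185:335,150:400];cv2.imwrite('pics/t13c.png',cv2.resize(a,None,fx=3.2,fy=3.2,interpolation=cv2.INTER_CUBIC))
E
```

```text
time_s: 10.35
tcp_pos: [0.4325, 0.2703, 0.1625]
eef_rot: [-179.9, 0.3, -93.3]
contact_force: [1.8, -0.3, -1.2]
gripper_width: 0.0
time_s: 10.85
tcp_pos: [0.3916, 0.4112, 0.1628]
eef_rot: [-179.9, 0.2, -93.2]
contact_force: [-0.2, -0.0, -0.3]
gripper_width: 0.0006
(14, np.float64(-1.0186075303418152)) (77, np.float64(-0.4400685644809048))
```

View pics/t13c.png

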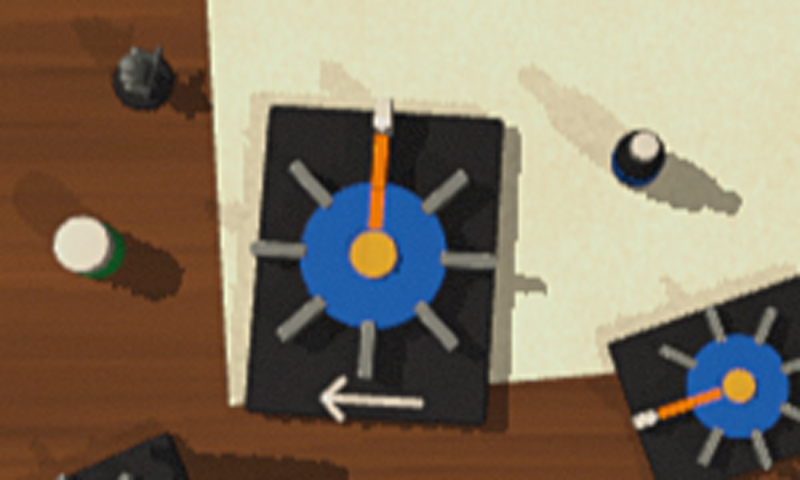

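The orange tooth is at the pointer (crop (381,135)). The counter and all three bystanders are at the same pixels as at the start.

```bash
python3 -c "
from plant import r; r.close_job()"
```

```text
the job is handed in; nothing more can be done
```

The orange tooth now stands at the pointer, and I handed the job in at about 11 s; no verdict is reported.

I used the shut fingertips to push the teeth of the largest counter from its robot side. The wheel started two clicks short and took two slow strokes.

- **Rest before the last click:** after the first stroke I lifted out and let the wheel rest at -45° for over a second.
- **Final angle:** after the second stroke the wheel reads about -0.4° in the top view and -1.0° in the scene view. At larger angles the scene view had disagreed with the top view by about 4.5°, so I trust the top view more.
- **Nothing else moved:** the counter, glue bottle, paint pot and miniature show at the same pixels as at the start. The robot is clear of everything, and contact forces stayed near sensor noise throughout.

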